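# Cock a spring press, load a lever arm and fire its pivot pin flush

### The job

Set the brass pivot pin in the aluminium lever arm with the blue bench spring press. First draw the ram up by its black knob until its sear has surely caught it, feeling for the catch: do not strain the ram hard against its upper stop, and never let it snap down on the empty anvil. Then slide the lever arm, pin end first and pin upward, between the guide rails fully home against the end stop, let go of it, and push the red trip button down so that the ram fires and drives the pin flush; leave the lever in the press and the things standing round it where they are.

Things in the scene. Friction and masses are not known exactly. Their poses are not given: they have to be found in the camera images.
- press: blue bench spring press, fixed; origin on the bench under the axis of its vertical ram; x from its open front to its column at the back, y towards the grey sear block, z up. Base x -98 to +102 mm, 116 wide, 14 high. Barrel on the ram axis: 38 mm wide, 70 to 152 mm above the bench, steel cap up to 157; head arm and column behind it 140 high
- nest (a point): point on the anvil top (34 mm above the bench) on the ram's axis, where the lever's pin must stand; axes as the press. Anvil: tongue 26 mm wide from x -85 to -51, then 62 wide. Guide rails 12 mm high from x -36 to +21, inner faces 16.3 mm either side; flared lead-ins reach x -53 (46 mm between their front ends); end stop face at x +20.5
- ram (a joint): height of the sprung ram above rest, m; 0 at rest, striking face then 52 mm above the bench, level with the top of a lever lying in the nest: a proud pin cannot pass under it until it is drawn up. Holding it up takes about 9 N at 0, rising 0.25 N per mm, and 1 to 3 N more while the sear rides over the collar, from some 15 mm below the catch until it snaps in
- sear_block: grey sear block on the +y side of the barrel, fixed, origin with the press's. The sear in it catches the ram somewhere between 24 and 42 mm of draw, as a collar is clamped on the rod in the barrel (unseen, not measured). It snaps in 1 mm past the catch; lowered again, the ram sinks onto it and the pull falls to nothing. 2.5 mm past the catch it meets the sprung upper stop: the pull rises by 3 N, then 10 N per mm
- ram_knob (a point): centre of the round black knob on top of the ram, 27 mm wide, 29 mm high, axis upright; 172 mm above the bench at rest (knob from 157 to 186), rises with the ram (0.4 kg, solid with the knob); gripped from above. Straining means more than 12 N on the upper stop, beyond what spring and weight take
- trip_top (a point): centre of the top of the red trip button, 24 mm wide, 139 mm above the bench, 65 mm to the +y side of the ram axis on the sear block (28 mm wide along x, reaching y +81); pressed straight down. About 1 N moves it, 4 to 6 N trips a loaded sear, after 2 mm of free play and within 16 mm of travel; it bottoms at 20 mm and springs back
- lever_arm: aluminium lever arm, a flat bar 140 x 30 x 18 mm thick, 0.2 kg, lying on the bench; square at the pin end, round at the other; origin on its underside below the pin; x points along it towards the pin end, which lies 20 mm beyond the pin; the round end is 120 mm behind the pin
- lever_pin (a point): point on the pin's axis level with the top face of the lever arm (18 mm above its underside)
- lever_grip (a point): place to grip the lever arm across its 30 mm width: on its centre line 80 mm behind the pin, half-way up (9 mm); held there a gripper stays clear of the press's barrel when the lever is home. Axes as the lever arm
- pin (a joint): how far the brass pivot pin (8 mm diameter) has been driven, m: 0 standing 6 mm proud, 0.006 flush; it resists about 25 N, so only the ram's blow drives it
- oil_can: bystander: grey oil can with bent spout, 69 x 80 x 156 mm, origin at the centre of its underside
- tape_measure: bystander: yellow tape measure, 36 x 78 x 60 mm, origin at the centre of its underside
- wood_block: bystander: brown wood block, 45 x 90 x 34 mm, origin at the centre of its underside

How it is judged:
By the outcome, as a careful person would: the job done as asked, in the order asked, and still so for the second after the job is handed in, with the robot touching nothing.
It also fails if it takes over 72 s, if anything falls off the work surface, if the arm or the gripper's body presses on something with over 40 N, if the wrist force passes 120 N, or if a joint passes its speed limit or range.

### The arm

A 6-joint arm with a two-finger parallel gripper is mounted at the origin on a cart in front of the work surface, level with it; the furniture and walls round the work are solid. World frame = base frame: x ahead of the robot, y to its left, z up, the work surface at z = 0. Lengths are in m, angles in rad, forces in N, time in s.
With the tool pointing down it reaches from about 0.225 to 0.875 m from the base axis. Payload 3.4 kg.
Tool frame: the origin (TCP) lies on the mounting face of the last link; the fingertips stand 173 mm ahead of it and the grasp point (between the pads) lies 155 mm ahead of it; z points along the fingers, y is the line along which they close (so a half turn about z gives the same grasp; the last joint's range is limited). The gripper opens to 85 mm and grips with 20 to 120 N. Pads are 22 mm wide; open, the fingers measure 114 mm over their backs; the gripper's body (76 mm by 85 mm) begins 54 mm behind the grasp point. The pads swing forward as they close: fully open they stand 13 mm farther back than shut.
Start: joints at [1.06, 0.276, 1.505, -0, 1.361, -0.121], TCP at [0.219, 0.532, 0.405] pointing down, gripper open.
Joint ranges: [-2.89, 2.89], [-0.75, 2.08], [0.22, 2.7], [-1.18, 4.32], [0.11, 2.71], [-2.7, 2.7]. Speed limits (rad/s): [2.57, 2.57, 3.14, 3.14, 3.14, 3.14].

### API

Orientations are given as a unit quaternion [x, y, z, w].
In Python, from rig import monitor, grab_frame, camera_params, job_done gives the robot as it stands.
- The arm moves only by the tool jog_arm, never from a script. Its argument "commands" is a list of rows, each a list of 3 entries, a list of its own where there are three numbers: the shift along the tool's x, y, z scaled (see below), then the turn about the tool's z scaled (see below), then the finger opening in mm, from 0 to 85.4. In form: [[[dx, dy, dz], yaw, fingers], ...]. A call has 1 to 12 rows; each row is the pose to reach, as a shift and turn from the pose commanded when the call began, along the tool's axes at that moment; what a row does not reach only later rows make up. The controller multiplies each number of a shift by 100 cm and each number of a turn by 2 rad. A row lasts 1/12 s, in which the tool goes at most 41.7 mm and 7.16 degrees, less where a joint would pass 70% of its speed; a pose out of reach is approached as far as the arm can. A call with a number of a shift or a turn outside -1 to 1 is refused whole. A call with a gripper value outside its range is refused whole. The fingers move at their own pace and stop on an object; "force" is the grip in N (left out, the last holds). Time passes only in rows, so rows that repeat a pose let the fingers close. It gives the time, the measured TCP pose, the force, the opening and the grip force at its end, in the units of the state.
- monitor.state(): the state, without advancing time (a new reading comes with each control period).
- grab_frame(name): name is "scene" or "top"; returns the picture (480x640x3 uint8, red, green, blue); there is no depth.
- camera_params(name): a dict with "fovy" (degrees; the focal length in pixels is half the picture's height over the tangent of half this angle, whatever the lens; pixels are square), "cx", "cy" (the principal point, pixels), "distortion" ([k1, k2, p1, p2, k3] as OpenCV has them; the pictures are not rectified), "rvec" (rotation vector, rad) and "tvec" (3), from world to camera coordinates, as OpenCV has them. Camera axes: x right, y down, z forward; pixel columns grow to the right and rows downward; lengths in m; the calibration is good to about 2 mm. A picture is of the moment at which its call begins. camera_params takes no time and is no camera call.
- job_done(): hands the job in; it is judged then, once.
The state is a dict: "time_s": time; "joint_positions": joint angles; "dq": joint speeds; "tau": joint torques, N m; "ee_pos": TCP position; "orientation": TCP orientation; "ft_force": force on the tool from outside, world axes, zero at the start; "moment": the same for the moment, N m; "finger_gap": finger opening in m; "gripper_force": force on a finger pad.
Only numpy, scipy, OpenCV 4.12 (cv2) and the standard library are available. Lean on these libraries where they do the work, as an engineer would, in place of code of your own. Each camera call takes 0.05 s, during which the arm holds its last target. There are 200 camera calls.

## Working session

There is one attempt and no reset: what is moved stays moved. The work goes in short steps, Python scripts to look and compute and a tool call to move; the robot and the scene stay as the last step left them, time stands still between calls to the robot, and variables do not carry over. Pictures are saved under pics/ and viewed, at most 10 in all, crops included, and the job is handed in when it is done.

Besides the shell and the picture viewer there is one more tool, called after "Emit:" in YAML: its name, and indented under it one key for each argument. jog_arm: Moves the arm, as the interface text tells. Shifts and turns lie within -1 to 1; 1 stands for 100 cm of shift or 2 rad of turn. Its arguments: {"type":"object","properties":{"commands":{"type":"array","items":{"type":"array"}},"force":{"type":"number"}},"required":["commands"]}

```bash
mkdir -p pics; python3 - <<'E'
from rig import *
import cv2
for n in("scene","top"):
    cv2.imwrite(f"pics/{n}0.png",grab_frame(n)[:,:,::-1]); print(camera_params(n))
print(monitor.state())
E
```

```text
{'fovy': 52.964254107234716, 'cx': 317.90301802527637, 'cy': 233.85365391431262, 'distortion': array([-0.03418518,  0.        ,  0.        ,  0.        ,  0.        ]), 'rvec': array([ 2.36848757, -0.44589413,  0.17976437]), 'tvec': array([-0.52105444,  0.24566711,  0.91155063])}
{'fovy': 43.32728358393261, 'cx': 325.0535670263951, 'cy': 247.4935762847645, 'distortion': array([-0.04443566,  0.        ,  0.        ,  0.        ,  0.        ]), 'rvec': array([ 2.27123328, -1.76463066,  0.28781332]), 'tvec': array([-0.14985237,  0.57082709,  1.22586892])}
{'time_s': 0.1, 'joint_positions': array([ 1.05999911e+00,  2.76518377e-01,  1.50601643e+00,  2.17769715e-05,
        1.36071126e+00, -1.21022924e-01]), 'dq': array([-1.30062069e-03, -4.84812325e-04, -1.72277538e-03,  4.57928828e-04,
        6.24670779e-05, -1.16875005e-04]), 'tau': array([ 1.31816385e-03, -4.17697942e+01, -2.46403956e+01,  2.23049988e-04,
        5.78294392e-03, -8.12936662e-06]), 'ee_pos': array([0.21840541, 0.53169475, 0.40392967]), 'orientation': array([ 1.93657987e-01,  9.81068754e-01, -7.82487021e-04, -2.66962442e-04]), 'ft_force': array([-0.4942861 ,  0.47197845, -0.51915363]), 'moment': array([ 0.02005893, -0.02050178, -0.02697795]), 'gripper_force': 0.0, 'finger_gap': 0.08547869738779028}
```

View pics/scene0.png

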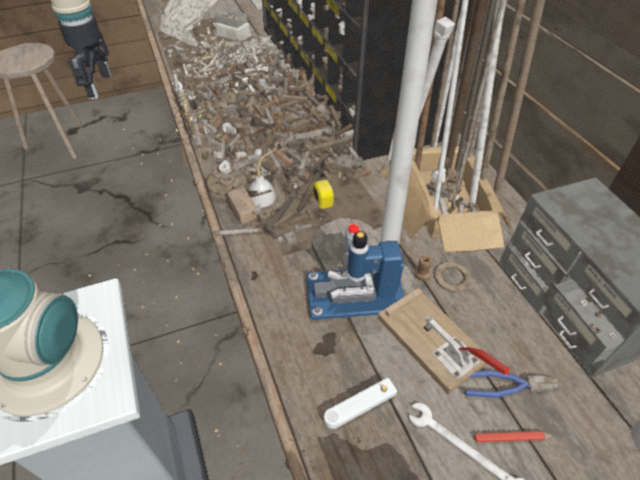

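View pics/top0.png

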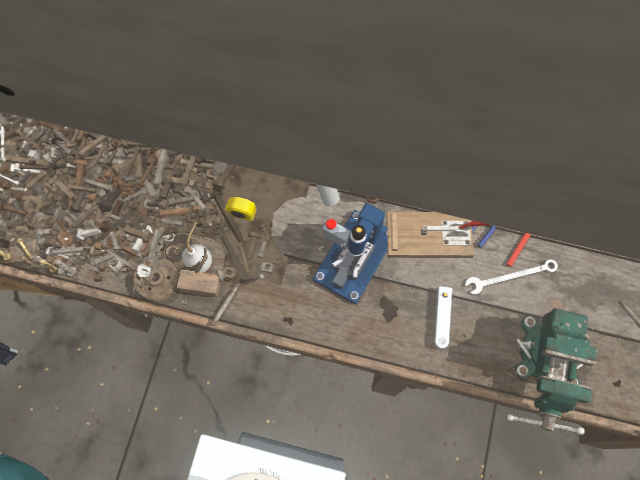

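The scene view has the press at about (355,275), with the knob at (359,240), red button at (353,230), and lever from (335,415) to (390,388). In the top view the knob is at (359,230), button at (331,225), and lever pin at (445,294). I'll zoom in on these.

```bash
python3 - <<'E'
import cv2,numpy as np
s=cv2.imread("pics/scene0.png");t=cv2.imread("pics/top0.png")
f=lambda im,x,y,w,h,k:cv2.resize(im[y:y+h,x:x+w],None,fx=k,fy=k,interpolation=cv2.INTER_CUBIC)
a=f(s,300,220,110,100,4);b=f(s,315,370,90,70,4)
c=f(t,305,195,90,110,4);d=f(t,425,280,30,75,4)
def cat(l):
    H=max(i.shape[0] for i in l);return np.hstack([cv2.copyMakeBorder(i,0,H-i.shape[0],0,0,0) for i in l])
cv2.imwrite("pics/c1.png",cat([a,b]));cv2.imwrite("pics/c2.png",cat([c,d]))
E
```

```text
(no output)
```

View pics/c1.png

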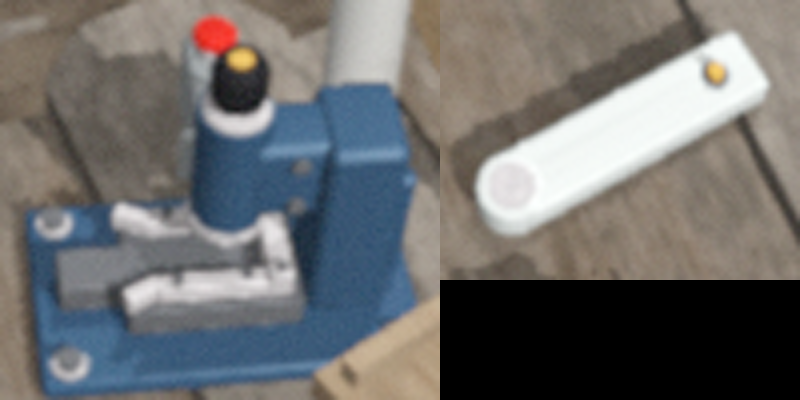

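View pics/c2.png

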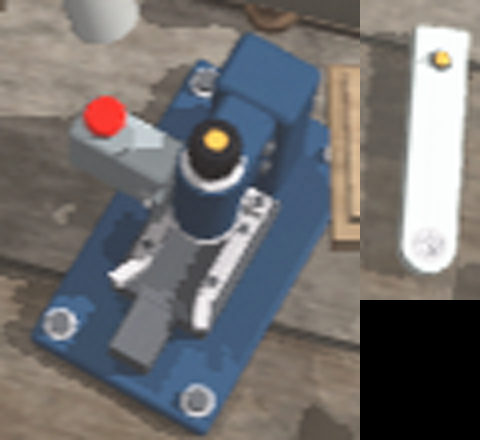

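The crops show clear features: knob dot, button, base front corners, lever pin, round end and pin-end corners. I'll fit planar poses from both views.

```bash
cat >h.py <<'E'
import numpy as np,cv2
from rig import *
from scipy.optimize import least_squares
def proj(n,P):
    c=camera_params(n);f=240/np.tan(np.radians(c["fovy"])/2)
    K=np.array([[f,0,c["cx"]],[0,f,c["cy"]],[0,0,1.]])
    return cv2.projectPoints(np.float64(P),c["rvec"],c["tvec"],K,c["distortion"])[0][:,0]
def world(p,L):
    L=np.float64(L);c,s=np.cos(p[2]),np.sin(p[2])
    return np.c_[p[0]+c*L[:,0]-s*L[:,1],p[1]+s*L[:,0]+c*L[:,1],L[:,2]]
def fit(obs,p0):
    f=lambda p:np.concatenate([(proj(n,world(p,L))-px).ravel() for n,L,px in obs])
    r=least_squares(f,p0,loss="soft_l1");print(r.x.round(4));print(f(r.x).reshape(-1,2).round(1).tolist());return r.x
E
python3 - <<'E'
from h import *
def cr(o,l):return np.array(o)+np.array(l)/4.
P=[[0,0,.186],[0,.065,.139],[-.098,.058,.014],[-.098,-.058,.014]]
L=[[0,0,.024],[-.105,0,.018],[.02,.015,.018],[.02,-.015,.018]]
for y in(1.2,.4):
  fit([("scene",P,cr((300,220),[(241,59),(214,35),(28,212),(44,382)])),("top",P,cr((305,195),[(215,140),(105,117),(33,338),(203,433)]))],[.5,0,y])
for y in(0.,1.5):
  fit([("scene",L,cr((315,370),[(274,70),(71,186),(295,32),(330,80)])),("top",L,cr((425,280),[(81,59),(70,243),(55,27),(108,33)]))],[.5,-.2,y])
E
```

```text
[ 0.6148 -0.0695 -0.2719]
[[-0.1, 1.4], [-0.2, -0.9], [-1.4, -0.2], [-0.5, 3.0], [0.5, -0.5], [-0.0, -1.5], [-1.3, -1.1], [0.7, -0.0]]
[ 0.6148 -0.0695 -0.2719]
[[-0.1, 1.4], [-0.2, -0.9], [-1.4, -0.2], [-0.5, 3.0], [0.5, -0.5], [-0.0, -1.5], [-1.3, -1.1], [0.7, -0.0]]
[ 0.5724 -0.288   0.1274]
[[0.0, 0.5], [-0.3, 0.7], [-1.1, -0.4], [-0.4, 1.3], [0.1, -0.8], [-0.6, -0.2], [0.0, -1.4], [-0.0, -1.4]]
[ 0.5724 -0.288   0.1274]
[[0.0, 0.5], [-0.3, 0.7], [-1.1, -0.4], [-0.4, 1.3], [0.1, -0.8], [-0.6, -0.2], [0.0, -1.4], [-0.0, -1.4]]
```

```bash
cat >>h.py <<'E'
def go(g,phi,s=None):
    "grasp point target, closing-line angle -> jog numbers"
    s=s or monitor.state();p=s["ee_pos"];x,y,z,w=s["orientation"]
    from scipy.spatial.transform import Rotation as R
    M=R.from_quat([x,y,z,w]).as_matrix()
    d=M.T@(np.array(g)+[0,0,.155]-p);ph=np.arctan2(M[1,1],M[0,1])
    t=(ph-phi+np.pi/2)%np.pi-np.pi/2
    print("shift",d.round(4),"yaw",round(t/2,4),"q",s["joint_positions"].round(2),"F",s["ft_force"].round(1),"tilt",M[:,2].round(4))
def st():
    s=monitor.state();print(s["time_s"],"grasp",(s["ee_pos"]-[0,0,.155]).round(4),"F",s["ft_force"].round(1),"gap",s["finger_gap"].round(4),s["gripper_force"])
def ray(n,u,z):
    return least_squares(lambda p:(proj(n,[[p[0],p[1],z]])-u).ravel(),[.6,0]).x.round(3)
E
python3 - <<'E'
from h import *
for z in(0,.15,.3):print(z,ray("top",(332,204),z),ray("scene",(392,235),z),ray("scene",(410,120),z))
go([.6148,-.0695,.25],1.299)
go([.6148,-.0695,.215],1.299)
E
```

```text
0 [0.731 0.014] [0.769 0.055] [1.038 0.455]
0.15 [0.67  0.001] [ 0.69  -0.061] [0.911 0.269]
0.3 [ 0.609 -0.012] [ 0.61  -0.176] [0.783 0.082]
shift [-5.951e-01 -4.055e-01 -5.000e-04] yaw -0.059 q [ 1.06  0.28  1.51  0.    1.36 -0.12] F [-0.5  0.5 -0.5] tilt [-8.0e-04 -1.4e-03 -1.0e+00]
shift [-0.5951 -0.4054  0.0345] yaw -0.059 q [ 1.06  0.28  1.51  0.    1.36 -0.12] F [-0.5  0.5 -0.5] tilt [-8.0e-04 -1.4e-03 -1.0e+00]
```

```bash
python3 - <<'E'
from h import *
P=[[.731,.014,z] for z in(0,.2,.4,.6,.8)]
print(proj("scene",P).round(),proj("top",P).round())
E
```

```text
[[ 385.  252.]
 [ 396.  187.]
 [ 411.   98.]
 [ 431.  -28.]
 [ 462. -218.]] [[332. 204.]
 [333. 167.]
 [335. 118.]
 [338.  47.]
 [341. -61.]]
```

Emit:
jog_arm:
  commands:
    - [[-0.35,-0.23,0],-0.035,85]
    - [[-0.35,-0.23,0],-0.035,85]
    - [[-0.35,-0.23,0],-0.035,85]
    - [[-0.35,-0.23,0],-0.035,85]
    - [[-0.35,-0.23,0],-0.035,85]
    - [[-0.35,-0.23,0],-0.035,85]
    - [[-0.35,-0.23,0],-0.035,85]
    - [[-0.35,-0.23,0],-0.035,85]
    - [[-0.35,-0.23,0],-0.035,85]
    - [[-0.35,-0.23,0],-0.035,85]
    - [[-0.35,-0.23,0],-0.035,85]
    - [[-0.35,-0.23,0],-0.035,85]

```text
time_s: 1.1
ee_pos: [0.456, 0.1842, 0.4042]
orientation: [0.162, 0.987, -0.0, -0.0]
ft_force: [-0.3, 0.0, -0.4]
finger_gap: 0.0849
gripper_force: 0.0
```

```bash
python3 -c "
from h import *
go([.6148,-.0695,.249],1.299)"
```

```text
shift [-2.314e-01 -1.898e-01  1.000e-04] yaw -0.0264 q [ 0.24  0.15  1.67  0.    1.32 -1.  ] F [-0.3  0.  -0.4] tilt [-9.e-04 -2.e-04 -1.e+00]
```

Emit:
jog_arm:
  commands:
    - [[-0.231,-0.19,0],-0.026,85]
    - [[-0.231,-0.19,0],-0.026,85]
    - [[-0.231,-0.19,0],-0.026,85]
    - [[-0.231,-0.19,0],-0.026,85]
    - [[-0.231,-0.19,0],-0.026,85]
    - [[-0.231,-0.19,0],-0.026,85]
    - [[-0.231,-0.19,0],-0.026,85]
    - [[-0.231,-0.19,0],-0.026,85]
    - [[-0.231,-0.19,0],-0.026,85]
    - [[-0.231,-0.19,0],-0.026,85]

```text
time_s: 1.93
ee_pos: [0.6141, -0.0654, 0.404]
orientation: [0.133, 0.991, 0.001, -0.001]
ft_force: [-0.2, 1.0, -0.1]
finger_gap: 0.085
gripper_force: 0.0
```

```bash
python3 - <<'E'
from h import *
go([.6148,-.0695,.176],1.299);st()
s=grab_frame("scene")[:,:,::-1];t=grab_frame("top")[:,:,::-1]
f=lambda im,x,y,w,h,k:cv2.resize(im[y:y+h,x:x+w],None,fx=k,fy=k,interpolation=cv2.INTER_CUBIC)
cv2.imwrite("pics/v1.png",np.hstack([f(s,290,150,130,150,3),f(t,290,130,130,150,3)]))
E
```

```text
shift [-0.002  -0.0039  0.073 ] yaw 0.0023 q [-0.22  0.34  1.41  0.    1.39 -1.52] F [-0.2  1.  -0.1] tilt [-0.0022  0.002  -1.    ]Traceback (most recent call last):
  File "<stdin>", line 2, in <module>
  File "h.py", line 23, in st
    s=monitor.state();print(s["time_s"],"grasp",(s["ee_pos"]-[0,0,.155]).round(4),"F",s["ft_force"].round(1),"gap",s["finger_gap"].round(4),s["gripper_force"])
                                                                                                                   ^^^^^^^^^^^^^^^^^^^^^
AttributeError: 'float' object has no attribute 'round'
```

```bash
sed -i 's/s\["finger_gap"\].round(4)/round(float(s["finger_gap"]),4)/' h.py; python3 - <<'E'
from h import *
go([.6148,-.0695,.176],1.299);st()
s=grab_frame("scene")[:,:,::-1];t=grab_frame("top")[:,:,::-1]
f=lambda im,x,y,w,h,k:cv2.resize(im[y:y+h,x:x+w],None,fx=k,fy=k,interpolation=cv2.INTER_CUBIC)
cv2.imwrite("pics/v1.png",np.hstack([f(s,290,150,130,150,3),f(t,290,130,130,150,3)]))
E
```

```text
shift [-0.002  -0.0039  0.073 ] yaw 0.0023 q [-0.22  0.34  1.41  0.    1.39 -1.52] F [-0.2  1.  -0.1] tilt [-0.0022  0.002  -1.    ]
1.9333 grasp [ 0.6141 -0.0654  0.249 ] F [-0.2  1.  -0.1] gap 0.085 0.0
```

View pics/v1.png

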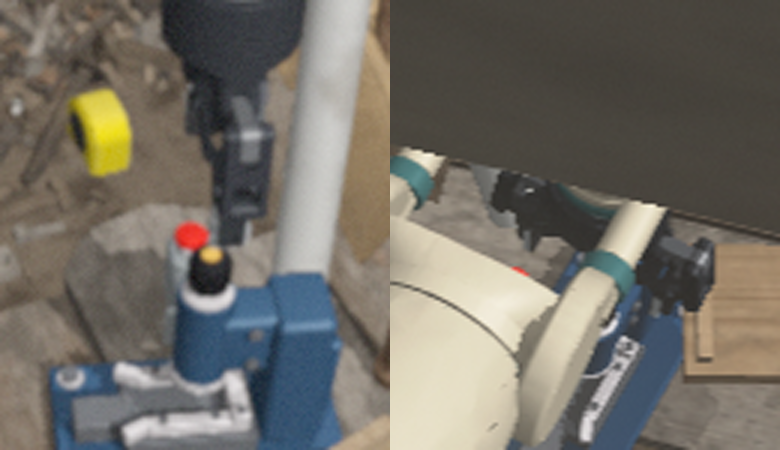

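Emit:
jog_arm:
  commands:
    - [[-0.002,-0.003,0.035],0.001,85]
    - [[-0.002,-0.003,0.071],0.001,85]
    - [[-0.002,-0.003,0.071],0.001,85]
    - [[-0.002,-0.003,0.071],0.001,85]
    - [[-0.002,-0.003,0.071],0.001,85]
    - [[-0.002,-0.003,0.071],0.001,85]

```text
time_s: 2.53
ee_pos: [0.6162, -0.0697, 0.3365]
orientation: [0.134, 0.991, -0.0, 0.002]
ft_force: [1.1, -0.0, 1.0]
finger_gap: 0.0852
gripper_force: 0.0
```

```bash
python3 - <<'E'
from h import *
go([.6148,-.0695,.178],1.299);st()
print(proj("scene",[[.6148,-.0695,.186]]))
s=grab_frame("scene")[:,:,::-1]
f=lambda im,x,y,w,h,k:cv2.resize(im[y:y+h,x:x+w],None,fx=k,fy=k,interpolation=cv2.INTER_CUBIC)
cv2.imwrite("pics/v2.png",f(s,310,170,100,110,5))
E
```

```text
shift [ 0.0014 -0.0002  0.0034] yaw 0.0015 q [-0.22  0.38  1.51  0.    1.24 -1.53] F [ 1.1 -0.   1. ] tilt [ 4.6e-03 -8.0e-04 -1.0e+00]
2.5333 grasp [ 0.6162 -0.0697  0.1815] F [ 1.1 -0.   1. ] gap 0.0852 0.0
[[360.15066134 236.13114933]]
```

View pics/v2.png

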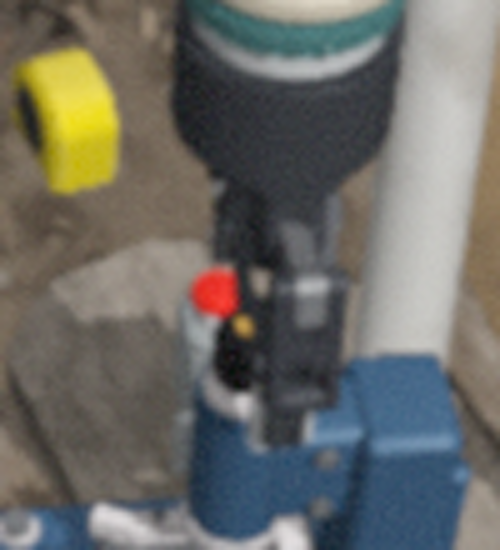

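The near finger shows at about (368,247) in full-frame coordinates and the knob dot at (358.6,235). I'll check those against the predicted finger position, then close gently.

```bash
python3 - <<'E'
from h import *
y=np.array([np.cos(1.299),np.sin(1.299)])
for d in(-.043,-.057,.043,.057):
  for z in(.171,.2):
    print(d,z,proj("scene",[[*(np.array([.6162,-.0697])+d*y),z]]).round())
E
```

```text
-0.043 0.171 [[364. 259.]]
-0.043 0.2 [[365. 249.]]
-0.057 0.171 [[365. 265.]]
-0.057 0.2 [[367. 255.]]
0.043 0.171 [[357. 225.]]
0.043 0.2 [[358. 214.]]
0.057 0.171 [[356. 219.]]
0.057 0.2 [[357. 209.]]
```

Emit:
jog_arm:
  commands:
    - [[0.001,0,0.002],0.001,45]
    - [[0.001,0,0.003],0.001,40]
    - [[0.001,0,0.003],0.001,36]
    - [[0.001,0,0.003],0.001,36]
    - [[0.001,0,0.003],0.001,36]
    - [[0.001,0,0.003],0.001,36]
    - [[0.001,0,0.003],0.001,36]
  force: 20

```text
time_s: 3.17
ee_pos: [0.6146, -0.0701, 0.3307]
orientation: [0.136, 0.991, 0.0, -0.0]
ft_force: [0.0, 0.7, 0.1]
finger_gap: 0.0358
gripper_force: 0.0
```

Emit:
jog_arm:
  commands:
    - [[0,0,0],0,30]
    - [[0,0,0],0,28]
    - [[0,0,0],0,26]
    - [[0,0,0],0,24]
    - [[0,0,0],0,22]
    - [[0,0,0],0,20]
    - [[0,0,0],0,20]
  force: 20

```text
time_s: 3.75
ee_pos: [0.615, -0.0682, 0.3311]
orientation: [0.136, 0.991, 0.002, 0.001]
ft_force: [1.5, 6.3, 1.0]
finger_gap: 0.0258
gripper_force: 19.6
```

```bash
python3 - <<'E'
from h import *
go([.6148,-.0695,.178],1.299);st()
s=grab_frame("scene")[:,:,::-1]
f=lambda im,x,y,w,h,k:cv2.resize(im[y:y+h,x:x+w],None,fx=k,fy=k,interpolation=cv2.INTER_CUBIC)
cv2.imwrite("pics/v3.png",f(s,320,190,80,90,6))
E
```

```text
shift [-0.0001 -0.0013 -0.0019] yaw -0.0001 q [-0.22  0.39  1.52  0.01  1.23 -1.52] F [1.5 6.3 1. ] tilt [ 0.0019  0.0046 -1.    ]
3.75 grasp [ 0.615  -0.0682  0.1761] F [1.5 6.3 1. ] gap 0.0258 19.57244506746065
```

View pics/v3.png

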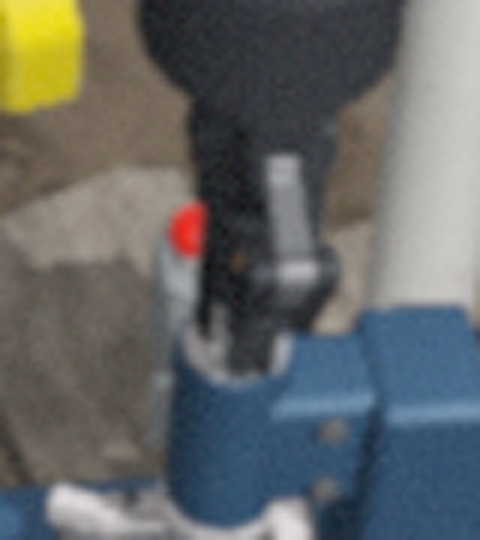

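The gripper holds the knob (gap 25.8 mm) with a slight sideways preload in +y. I'll centre it and firm up the grip.

Emit:
jog_arm:
  commands:
    - [[0,0.002,0],0,20]
    - [[0,0.002,0],0,20]
    - [[0,0.002,0],0,20]
    - [[0,0.002,0],0,20]
  force: 60

```text
time_s: 4.13
ee_pos: [0.6152, -0.0676, 0.3313]
orientation: [0.136, 0.991, 0.001, 0.0]
ft_force: [-0.1, 4.4, 5.0]
finger_gap: 0.0249
gripper_force: 59.1
```

Emit:
jog_arm:
  commands:
    - [[0,0,-0.004],0,20]
    - [[0,0,-0.008],0,20]
    - [[0,0,-0.012],0,20]
    - [[0,0,-0.015],0,20]
    - [[0,0,-0.015],0,20]
    - [[0,0,-0.015],0,20]

```text
time_s: 4.63
ee_pos: [0.6156, -0.0678, 0.3429]
orientation: [0.136, 0.991, 0.001, -0.001]
ft_force: [4.0, 4.2, -10.3]
finger_gap: 0.0248
gripper_force: 59.5
```

Emit:
jog_arm:
  commands:
    - [[0,0,-0.003],0,20]
    - [[0,0,-0.006],0,20]
    - [[0,0,-0.006],0,20]
    - [[0,0,-0.006],0,20]
    - [[0,0,-0.006],0,20]

```text
time_s: 5.05
ee_pos: [0.6156, -0.0678, 0.3483]
orientation: [0.136, 0.991, 0.001, -0.001]
ft_force: [4.5, 2.4, -13.3]
finger_gap: 0.0248
gripper_force: 59.6
```

Emit:
jog_arm:
  commands:
    - [[0,0,-0.001],0,20]
    - [[0,0,-0.002],0,20]
    - [[0,0,-0.002],0,20]
    - [[0,0,-0.002],0,20]
    - [[0,0,-0.002],0,20]

```text
time_s: 5.47
ee_pos: [0.6157, -0.0678, 0.3502]
orientation: [0.136, 0.991, 0.001, -0.001]
ft_force: [4.8, 3.2, -13.5]
finger_gap: 0.025
gripper_force: 59.6
```

Emit:
jog_arm:
  commands:
    - [[0,0,-0.001],0,20]
    - [[0,0,-0.002],0,20]
    - [[0,0,-0.002],0,20]
    - [[0,0,-0.002],0,20]
    - [[0,0,-0.002],0,20]

```text
time_s: 5.88
ee_pos: [0.6157, -0.0678, 0.352]
orientation: [0.136, 0.991, 0.001, -0.001]
ft_force: [5.1, 3.3, -13.6]
finger_gap: 0.0248
gripper_force: 59.6
```

Emit:
jog_arm:
  commands:
    - [[0,0,-0.001],0,20]
    - [[0,0,-0.001],0,20]
    - [[0,0,-0.001],0,20]
    - [[0,0,-0.001],0,20]

```text
time_s: 6.22
ee_pos: [0.6157, -0.0678, 0.353]
orientation: [0.136, 0.991, 0.001, -0.001]
ft_force: [4.4, 2.0, -14.0]
finger_gap: 0.0246
gripper_force: 59.6
```

Emit:
jog_arm:
  commands:
    - [[0,0,-0.001],0,20]
    - [[0,0,-0.001],0,20]
    - [[0,0,-0.001],0,20]
    - [[0,0,-0.001],0,20]

```text
time_s: 6.55
ee_pos: [0.6157, -0.0678, 0.3539]
orientation: [0.136, 0.991, 0.001, -0.001]
ft_force: [5.4, 3.7, -13.6]
finger_gap: 0.0249
gripper_force: 59.6
```

Emit:
jog_arm:
  commands:
    - [[0,0,-0.001],0,20]
    - [[0,0,-0.001],0,20]
    - [[0,0,-0.001],0,20]
    - [[0,0,-0.001],0,20]

```text
time_s: 6.88
ee_pos: [0.6157, -0.0678, 0.3548]
orientation: [0.136, 0.991, 0.001, -0.001]
ft_force: [6.3, 4.0, -14.5]
finger_gap: 0.025
gripper_force: 59.7
```

Emit:
jog_arm:
  commands:
    - [[0,0,-0.001],0,20]
    - [[0,0,-0.001],0,20]
    - [[0,0,-0.001],0,20]
    - [[0,0,-0.001],0,20]

```text
time_s: 7.22
ee_pos: [0.6157, -0.0678, 0.3557]
orientation: [0.136, 0.991, 0.001, -0.001]
ft_force: [5.3, 3.1, -14.6]
finger_gap: 0.0248
gripper_force: 59.7
```

Emit:
jog_arm:
  commands:
    - [[0,0,-0.001],0,20]
    - [[0,0,-0.001],0,20]
    - [[0,0,-0.001],0,20]
    - [[0,0,-0.001],0,20]

```text
time_s: 7.55
ee_pos: [0.6157, -0.0678, 0.3567]
orientation: [0.136, 0.991, 0.001, -0.002]
ft_force: [5.6, 3.4, -14.9]
finger_gap: 0.0248
gripper_force: 59.7
```

Emit:
jog_arm:
  commands:
    - [[0,0,-0.001],0,20]
    - [[0,0,-0.001],0,20]
    - [[0,0,-0.001],0,20]
    - [[0,0,-0.001],0,20]

```text
time_s: 7.88
ee_pos: [0.6157, -0.0678, 0.3576]
orientation: [0.136, 0.991, 0.001, -0.002]
ft_force: [6.1, 2.3, -15.0]
finger_gap: 0.025
gripper_force: 59.7
```

Emit:
jog_arm:
  commands:
    - [[0,0,-0.001],0,20]
    - [[0,0,-0.001],0,20]
    - [[0,0,-0.001],0,20]
    - [[0,0,-0.001],0,20]

```text
time_s: 8.22
ee_pos: [0.6158, -0.0678, 0.3579]
orientation: [0.136, 0.991, 0.001, -0.002]
ft_force: [6.9, 3.1, -18.4]
finger_gap: 0.0248
gripper_force: 60.4
```

Emit:
jog_arm:
  commands:
    - [[0,0,-0.001],0,20]
    - [[0,0,-0.001],0,20]
    - [[0,0,-0.001],0,20]
    - [[0,0,-0.001],0,20]

```text
time_s: 8.55
ee_pos: [0.6159, -0.0678, 0.3584]
orientation: [0.136, 0.991, 0.001, -0.002]
ft_force: [7.3, 3.1, -19.2]
finger_gap: 0.0247
gripper_force: 60.3
```

Emit:
jog_arm:
  commands:
    - [[0,0,-0.001],0,20]
    - [[0,0,-0.001],0,20]
    - [[0,0,-0.001],0,20]
    - [[0,0,-0.001],0,20]

```text
time_s: 8.88
ee_pos: [0.6159, -0.0678, 0.3593]
orientation: [0.136, 0.991, 0.001, -0.002]
ft_force: [6.4, 3.0, -19.9]
finger_gap: 0.0244
gripper_force: 60.2
```

The force rose about 3 N, either the collar ride or the stop. I'll lower slightly, still gripping, to tell which.

Emit:
jog_arm:
  commands:
    - [[0,0,0.001],0,20]
    - [[0,0,0.002],0,20]
    - [[0,0,0.002],0,20]
    - [[0,0,0.002],0,20]
    - [[0,0,0.002],0,20]

```text
time_s: 9.3
ee_pos: [0.6158, -0.0678, 0.358]
orientation: [0.136, 0.991, 0.001, -0.002]
ft_force: [6.7, 2.8, -17.8]
finger_gap: 0.0253
gripper_force: 60.7
```

Emit:
jog_arm:
  commands:
    - [[0,0,0.001],0,20]
    - [[0,0,0.002],0,20]
    - [[0,0,0.002],0,20]
    - [[0,0,0.002],0,20]
    - [[0,0,0.002],0,20]

```text
time_s: 9.72
ee_pos: [0.6157, -0.0678, 0.3564]
orientation: [0.136, 0.991, 0.001, -0.002]
ft_force: [4.9, 3.5, -16.1]
finger_gap: 0.0249
gripper_force: 60.8
```

It hasn't caught, so that rise was the collar ride. I'll carry on upward.

Emit:
jog_arm:
  commands:
    - [[0,0,-0.001],0,20]
    - [[0,0,-0.002],0,20]
    - [[0,0,-0.003],0,20]
    - [[0,0,-0.004],0,20]
    - [[0,0,-0.004],0,20]
    - [[0,0,-0.004],0,20]

```text
time_s: 10.22
ee_pos: [0.6159, -0.0679, 0.3593]
orientation: [0.136, 0.991, 0.001, -0.002]
ft_force: [7.7, 2.9, -21.1]
finger_gap: 0.0248
gripper_force: 60.2
```

Emit:
jog_arm:
  commands:
    - [[0,0,-0.001],0,20]
    - [[0,0,-0.001],0,20]
    - [[0,0,-0.001],0,20]
    - [[0,0,-0.001],0,20]

```text
time_s: 10.55
ee_pos: [0.6159, -0.0678, 0.3604]
orientation: [0.136, 0.991, 0.001, -0.002]
ft_force: [6.8, 3.0, -19.6]
finger_gap: 0.0245
gripper_force: 60.3
```

Emit:
jog_arm:
  commands:
    - [[0,0,-0.001],0,20]
    - [[0,0,-0.001],0,20]
    - [[0,0,-0.001],0,20]
    - [[0,0,-0.001],0,20]

```text
time_s: 10.88
ee_pos: [0.6159, -0.0678, 0.3615]
orientation: [0.136, 0.991, 0.001, -0.002]
ft_force: [6.6, 3.3, -20.2]
finger_gap: 0.0249
gripper_force: 60.4
```

Emit:
jog_arm:
  commands:
    - [[0,0,0],0,20]
    - [[0,0,0],0,20]
    - [[0,0,0],0,20]
    - [[0,0,-0.001],0,20]
    - [[0,0,-0.001],0,20]
    - [[0,0,-0.001],0,20]
    - [[0,0,-0.001],0,20]
  force: 115

```text
time_s: 11.47
ee_pos: [0.6159, -0.0679, 0.3626]
orientation: [0.136, 0.991, 0.001, -0.002]
ft_force: [6.7, 3.1, -18.7]
finger_gap: 0.0236
gripper_force: 113.7
```

Emit:
jog_arm:
  commands:
    - [[0,0,-0.001],0,20]
    - [[0,0,-0.001],0,20]
    - [[0,0,-0.001],0,20]
    - [[0,0,-0.001],0,20]

```text
time_s: 11.8
ee_pos: [0.6159, -0.0678, 0.3636]
orientation: [0.136, 0.991, 0.001, -0.002]
ft_force: [7.3, 2.4, -19.5]
finger_gap: 0.0235
gripper_force: 113.8
```

Grip isn't slipping, so the ride is real. I'll continue.

Emit:
jog_arm:
  commands:
    - [[0,0,-0.001],0,20]
    - [[0,0,-0.001],0,20]
    - [[0,0,-0.001],0,20]
    - [[0,0,-0.001],0,20]

```text
time_s: 12.13
ee_pos: [0.6158, -0.0678, 0.3646]
orientation: [0.136, 0.991, 0.001, -0.002]
ft_force: [6.6, 3.2, -19.7]
finger_gap: 0.0234
gripper_force: 113.8
```

Emit:
jog_arm:
  commands:
    - [[0,0,-0.001],0,20]
    - [[0,0,-0.001],0,20]
    - [[0,0,-0.001],0,20]
    - [[0,0,-0.001],0,20]

```text
time_s: 12.47
ee_pos: [0.6159, -0.0678, 0.3654]
orientation: [0.136, 0.991, 0.001, -0.002]
ft_force: [7.1, 3.2, -20.1]
finger_gap: 0.0237
gripper_force: 113.8
```

Emit:
jog_arm:
  commands:
    - [[0,0,-0.001],0,20]
    - [[0,0,-0.001],0,20]
    - [[0,0,-0.001],0,20]
    - [[0,0,-0.001],0,20]

```text
time_s: 12.8
ee_pos: [0.6159, -0.0678, 0.3665]
orientation: [0.136, 0.991, 0.001, -0.002]
ft_force: [7.6, 3.2, -19.2]
finger_gap: 0.0238
gripper_force: 113.8
```

Emit:
jog_arm:
  commands:
    - [[0,0,-0.001],0,20]
    - [[0,0,-0.001],0,20]
    - [[0,0,-0.001],0,20]
    - [[0,0,-0.001],0,20]

```text
time_s: 13.13
ee_pos: [0.6159, -0.0678, 0.3675]
orientation: [0.136, 0.991, 0.001, -0.002]
ft_force: [6.3, 1.9, -19.6]
finger_gap: 0.0237
gripper_force: 113.8
```

Emit:
jog_arm:
  commands:
    - [[0,0,-0.001],0,20]
    - [[0,0,-0.001],0,20]
    - [[0,0,-0.001],0,20]
    - [[0,0,-0.001],0,20]

```text
time_s: 13.47
ee_pos: [0.6159, -0.0679, 0.3685]
orientation: [0.136, 0.991, 0.001, -0.002]
ft_force: [6.8, 2.8, -18.8]
finger_gap: 0.0234
gripper_force: 113.8
```

Emit:
jog_arm:
  commands:
    - [[0,0,-0.001],0,20]
    - [[0,0,-0.001],0,20]
    - [[0,0,-0.001],0,20]
    - [[0,0,-0.001],0,20]

```text
time_s: 13.8
ee_pos: [0.6159, -0.0678, 0.3694]
orientation: [0.136, 0.991, 0.001, -0.002]
ft_force: [7.4, 2.2, -20.5]
finger_gap: 0.0237
gripper_force: 113.8
```

Emit:
jog_arm:
  commands:
    - [[0,0,-0.001],0,20]
    - [[0,0,-0.001],0,20]
    - [[0,0,-0.001],0,20]
    - [[0,0,-0.001],0,20]

```text
time_s: 14.13
ee_pos: [0.6159, -0.0679, 0.3704]
orientation: [0.136, 0.991, 0.001, -0.002]
ft_force: [6.1, 2.7, -20.0]
finger_gap: 0.0234
gripper_force: 113.8
```

Emit:
jog_arm:
  commands:
    - [[0,0,-0.001],0,20]
    - [[0,0,-0.001],0,20]
    - [[0,0,-0.001],0,20]
    - [[0,0,-0.001],0,20]

```text
time_s: 14.47
ee_pos: [0.6159, -0.0679, 0.3714]
orientation: [0.136, 0.991, 0.001, -0.002]
ft_force: [6.5, 3.2, -18.6]
finger_gap: 0.0235
gripper_force: 113.8
```

The force hasn't grown with height as expected, so I'll look for knob slip before going further.

```bash
python3 - <<'E'
from h import *
st()
for z in(.157,.186,.157+.04,.186+.04):print(z,(proj("scene",[[.6155,-.0675,z]])[0]-[320,170])*6)
s=grab_frame("scene")[:,:,::-1]
f=lambda im,x,y,w,h,k:cv2.resize(im[y:y+h,x:x+w],None,fx=k,fy=k,interpolation=cv2.INTER_CUBIC)
cv2.imwrite("pics/v4.png",f(s,320,170,90,100,6))
E
```

```text
14.4667 grasp [ 0.6159 -0.0679  0.2164] F [  6.5   3.2 -18.6] gap 0.0235 113.7777776364237
0.157 [233.78685784 453.70227446]
0.186 [240.23707162 391.65836927]
0.197 [242.76392345 367.33163229]
0.226 [249.64895792 300.98657849]
```

View pics/v4.png

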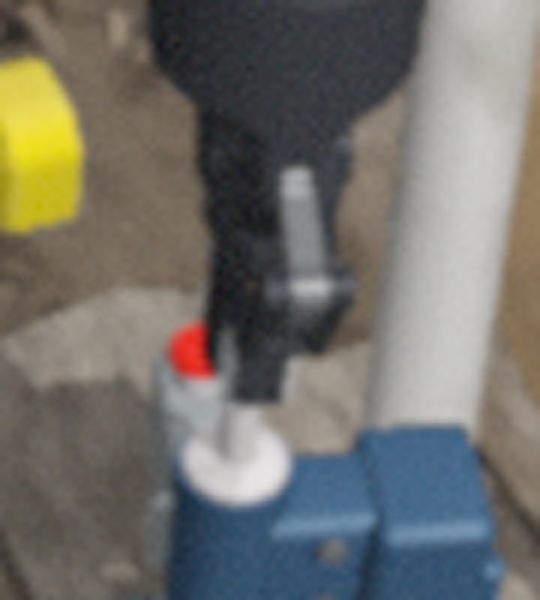

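The rod stands about 40 mm drawn: the gold dot is at (253,287), where it's predicted, so the knob hasn't slipped. I'll continue in small steps.

Emit:
jog_arm:
  commands:
    - [[0,0,-0.001],0,20]
    - [[0,0,-0.001],0,20]
    - [[0,0,-0.001],0,20]
    - [[0,0,-0.001],0,20]

```text
time_s: 14.85
ee_pos: [0.6159, -0.0679, 0.3725]
orientation: [0.136, 0.991, 0.001, -0.002]
ft_force: [7.5, 3.0, -19.7]
finger_gap: 0.0237
gripper_force: 113.8
```

Emit:
jog_arm:
  commands:
    - [[0,0,-0.001],0,20]
    - [[0,0,-0.001],0,20]
    - [[0,0,-0.001],0,20]
    - [[0,0,-0.001],0,20]

```text
time_s: 15.18
ee_pos: [0.6159, -0.0679, 0.3736]
orientation: [0.136, 0.991, 0.001, -0.002]
ft_force: [7.0, 3.6, -19.3]
finger_gap: 0.0236
gripper_force: 113.8
```

Emit:
jog_arm:
  commands:
    - [[0,0,-0.001],0,20]
    - [[0,0,-0.001],0,20]
    - [[0,0,-0.001],0,20]
    - [[0,0,-0.001],0,20]

```text
time_s: 15.52
ee_pos: [0.6159, -0.0679, 0.3744]
orientation: [0.136, 0.991, 0.001, -0.002]
ft_force: [7.1, 3.5, -19.5]
finger_gap: 0.0234
gripper_force: 113.8
```

Emit:
jog_arm:
  commands:
    - [[0,0,0.001],0,20]
    - [[0,0,0.002],0,20]
    - [[0,0,0.003],0,20]
    - [[0,0,0.003],0,20]
    - [[0,0,0.003],0,20]
    - [[0,0,0.003],0,20]

```text
time_s: 16.02
ee_pos: [0.6157, -0.0678, 0.3731]
orientation: [0.136, 0.991, 0.001, -0.001]
ft_force: [3.9, 3.5, -12.3]
finger_gap: 0.0234
gripper_force: 114.8
```

The pull falls sharply with little travel, so the ram is settling on the sear. I'll lower more to confirm.

Emit:
jog_arm:
  commands:
    - [[0,0,0.001],0,20]
    - [[0,0,0.002],0,20]
    - [[0,0,0.003],0,20]
    - [[0,0,0.003],0,20]
    - [[0,0,0.003],0,20]
    - [[0,0,0.003],0,20]

```text
time_s: 16.52
ee_pos: [0.6153, -0.0677, 0.3729]
orientation: [0.136, 0.991, 0.001, -0.0]
ft_force: [2.9, 4.2, -6.6]
finger_gap: 0.0237
gripper_force: 115.6
```

Emit:
jog_arm:
  commands:
    - [[0,0,0.001],0,20]
    - [[0,0,0.002],0,20]
    - [[0,0,0.002],0,20]
    - [[0,0,0.002],0,20]
    - [[0,0,0.002],0,20]

```text
time_s: 16.93
ee_pos: [0.6151, -0.0676, 0.3727]
orientation: [0.136, 0.991, 0.001, 0.001]
ft_force: [1.7, 5.0, 1.7]
finger_gap: 0.0235
gripper_force: 116.5
```

The ram is caught and the pull is zero at z=0.3727. I'll release and lift clear.

Emit:
jog_arm:
  commands:
    - [[0,0,0],0,60]
    - [[0,0,0],0,85]
    - [[0,0,0],0,85]
    - [[0,0,0],0,85]
    - [[0,0,0],0,85]
    - [[0,0,-0.03],0,85]
    - [[0,0,-0.06],0,85]
    - [[0,0,-0.06],0,85]
    - [[0,0,-0.06],0,85]
  force: 60

```text
time_s: 17.68
ee_pos: [0.6154, -0.0684, 0.4339]
orientation: [0.136, 0.991, -0.0, 0.002]
ft_force: [-1.0, 0.9, -0.7]
finger_gap: 0.0852
gripper_force: 0.0
```

```bash
python3 -c "
from h import *
st();go([.493,-.298,.2],1.698);go([.493,-.298,.05],1.698)"
```

```text
17.6833 grasp [ 0.6154 -0.0684  0.2789] F [-1.   0.9 -0.7] gap 0.0852 0.0
shift [ 0.0566 -0.2541  0.0787] yaw -0.1996 q [-0.22  0.33  1.36 -0.    1.45 -1.52] F [-1.   0.9 -0.7] tilt [ 0.0046 -0.0015 -1.    ]
shift [ 0.0573 -0.254   0.2287] yaw -0.1996 q [-0.22  0.33  1.36 -0.    1.45 -1.52] F [-1.   0.9 -0.7] tilt [ 0.0046 -0.0015 -1.    ]
```

Emit:
jog_arm:
  commands:
    - [[0.057,-0.254,0.04],-0.2,85]
    - [[0.057,-0.254,0.04],-0.2,85]
    - [[0.057,-0.254,0.04],-0.2,85]
    - [[0.057,-0.254,0.04],-0.2,85]
    - [[0.057,-0.254,0.04],-0.2,85]
    - [[0.057,-0.254,0.04],-0.2,85]
    - [[0.057,-0.254,0.1],-0.2,85]
    - [[0.057,-0.254,0.17],-0.2,85]
    - [[0.057,-0.254,0.19],-0.2,85]
    - [[0.057,-0.254,0.19],-0.2,85]
    - [[0.057,-0.254,0.19],-0.2,85]

```text
time_s: 18.6
ee_pos: [0.4886, -0.2958, 0.2343]
orientation: [-0.064, 0.998, 0.005, -0.006]
ft_force: [-1.0, 0.7, -0.5]
finger_gap: 0.0851
gripper_force: 0.0
```

```bash
python3 -c "
from h import *
st();go([.493,-.298,.012],1.698)"
```

```text
18.6 grasp [ 0.4886 -0.2958  0.0793] F [-1.   0.7 -0.5] gap 0.0851 0.0
shift [-0.0049 -0.0035  0.0672] yaw 0.0 q [-0.67  0.42  1.75 -0.    0.99 -2.36] F [-1.   0.7 -0.5] tilt [-0.0129  0.0097 -0.9999]
```

Emit:
jog_arm:
  commands:
    - [[-0.003,-0.003,0.03],0,85]
    - [[-0.003,-0.003,0.055],0,85]
    - [[-0.003,-0.003,0.055],0,85]
    - [[-0.003,-0.003,0.055],0,85]
    - [[-0.003,-0.003,0.055],0,85]

```text
time_s: 19.02
ee_pos: [0.4961, -0.3003, 0.1884]
orientation: [-0.064, 0.998, -0.001, 0.001]
ft_force: [0.1, -0.1, 0.1]
finger_gap: 0.0852
gripper_force: 0.0
```

```bash
python3 - <<'E'
from h import *
st();go([.493,-.298,.021],1.698)
s=grab_frame("scene")[:,:,::-1];t=grab_frame("top")[:,:,::-1]
f=lambda im,x,y,w,h,k:cv2.resize(im[y:y+h,x:x+w],None,fx=k,fy=k,interpolation=cv2.INTER_CUBIC)
cv2.imwrite("pics/v5.png",np.hstack([f(s,310,350,100,90,4),f(t,400,260,90,90,4)]))
E
```

```text
19.0167 grasp [ 0.4961 -0.3003  0.0334] F [ 0.1 -0.1  0.1] gap 0.0852 0.0
shift [0.0028 0.0027 0.0124] yaw 0.0007 q [-0.66  0.48  1.79  0.    0.87 -2.36] F [ 0.1 -0.1  0.1] tilt [ 0.0019 -0.0014 -1.    ]
```

View pics/v5.png

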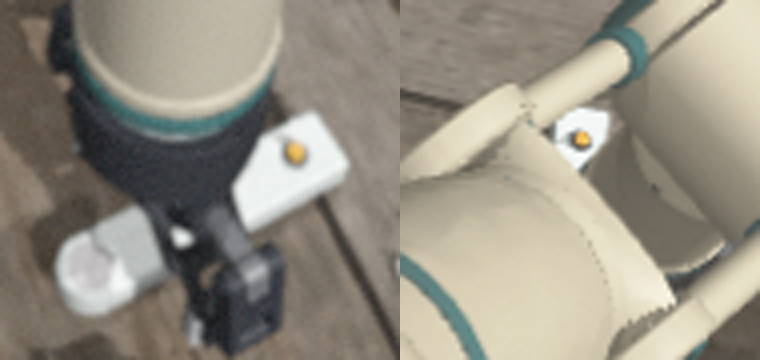

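The gripper straddles the lever between the pin (scene 384,388) and the round end (333,415). I'll lower and close.

Emit:
jog_arm:
  commands:
    - [[0.002,0.002,0.011],0,85]
    - [[0.002,0.002,0.011],0,60]
    - [[0.002,0.002,0.011],0,45]
    - [[0.002,0.002,0.011],0,36]
    - [[0.002,0.002,0.011],0,30]
    - [[0.002,0.002,0.011],0,24]
    - [[0.002,0.002,0.011],0,24]
    - [[0.002,0.002,0.011],0,24]
    - [[0.002,0.002,0.011],0,24]
    - [[0.002,0.002,0.011],0,24]
  force: 60

```text
time_s: 19.95
ee_pos: [0.4935, -0.2985, 0.1767]
orientation: [-0.064, 0.998, -0.0, 0.001]
ft_force: [-1.7, -0.1, 5.9]
finger_gap: 0.0281
gripper_force: 60.4
```

Emit:
jog_arm:
  commands:
    - [[0,0,-0.03],0,24]
    - [[0,0,-0.06],0,24]
    - [[0,0,-0.09],0,24]
    - [[0,0,-0.09],0,24]
    - [[0,0,-0.09],0,24]
    - [[0,0,-0.09],0,24]

```text
time_s: 20.45
ee_pos: [0.4925, -0.2979, 0.2646]
orientation: [-0.064, 0.998, 0.001, -0.001]
ft_force: [-0.0, -0.8, -2.4]
finger_gap: 0.0284
gripper_force: 60.3
```

```bash
cat >>h.py <<'E'
AX=np.array([.6153,-.0677]); YAW=-.272
def lev(x,z,yaw=YAW):
    "where grasp point goes so that lever pin is at press x=x; z grasp"
    c,s=np.cos(YAW),np.sin(YAW); p=AX+(x-.08)*np.array([c,s]); return [p[0],p[1],z]
E
python3 - <<'E'
from h import *
st();print(lev(-.15,.1),lev(-.1,.1),lev(0,.1));go(lev(-.15,.114),YAW+np.pi/2)
E
```

```text
20.45 grasp [ 0.4925 -0.2979  0.1096] F [-0.  -0.8 -2.4] gap 0.0284 60.29910206794739
[np.float64(0.3937558335493889), np.float64(-0.005908557941216849), 0.1] [np.float64(0.4419176088647392), np.float64(-0.019341480127908837), 0.1] [np.float64(0.5382411594954396), np.float64(-0.046207324501292814), 0.1]
shift [ 0.0607  0.3022 -0.0038] yaw 0.2001 q [-0.66  0.39  1.71  0.    1.05 -2.36] F [-0.  -0.8 -2.4] tilt [-0.0018  0.0015 -1.    ]
```

Emit:
jog_arm:
  commands:
    - [[0.061,0.302,0],0.2,24]
    - [[0.061,0.302,0],0.2,24]
    - [[0.061,0.302,0],0.2,24]
    - [[0.061,0.302,0],0.2,24]
    - [[0.061,0.302,0],0.2,24]
    - [[0.061,0.302,0],0.2,24]
    - [[0.061,0.302,0],0.2,24]
    - [[0.061,0.302,0],0.2,24]
    - [[0.061,0.302,0],0.2,24]
    - [[0.061,0.302,0],0.2,24]
    - [[0.061,0.302,0],0.2,24]
    - [[0.061,0.302,0],0.2,24]

```text
time_s: 21.45
ee_pos: [0.3946, -0.0074, 0.2652]
orientation: [0.136, 0.991, -0.0, -0.0]
ft_force: [0.2, -0.1, -2.6]
finger_gap: 0.0285
gripper_force: 60.5
```

```bash
python3 - <<'E'
from h import *
st();go(lev(-.11,.0585),YAW+np.pi/2);go(lev(-.06,.0585),YAW+np.pi/2)
E
```

```text
21.45 grasp [ 0.3946 -0.0074  0.1102] F [ 0.2 -0.1 -2.6] gap 0.0285 60.547016859054565
shift [-0.0388  0.0013  0.0517] yaw -0.0004 q [-0.2   0.14  2.08 -0.    0.92 -1.49] F [ 0.2 -0.1 -2.6] tilt [-5.e-04 -1.e-04 -1.e+00]
shift [-0.0888  0.0013  0.0517] yaw -0.0004 q [-0.2   0.14  2.08 -0.    0.92 -1.49] F [ 0.2 -0.1 -2.6] tilt [-5.e-04 -1.e-04 -1.e+00]
```

Emit:
jog_arm:
  commands:
    - [[-0.02,0.001,0.03],0,24]
    - [[-0.03,0.001,0.049],0,24]
    - [[-0.03,0.001,0.049],0,24]
    - [[-0.03,0.001,0.049],0,24]
    - [[-0.05,0.001,0.049],0,24]
    - [[-0.07,0.001,0.049],0,24]
    - [[-0.07,0.001,0.049],0,24]
    - [[-0.07,0.001,0.049],0,24]
    - [[-0.07,0.001,0.049],0,24]

```text
time_s: 22.2
ee_pos: [0.4608, -0.0245, 0.2172]
orientation: [0.136, 0.991, 0.0, -0.001]
ft_force: [0.4, 0.4, -2.0]
finger_gap: 0.0285
gripper_force: 60.5
```

```bash
python3 - <<'E'
from h import *
st();go(lev(-.05,.0575),YAW+np.pi/2);go(lev(0,.0575),YAW+np.pi/2)
s=grab_frame("scene")[:,:,::-1]
f=lambda im,x,y,w,h,k:cv2.resize(im[y:y+h,x:x+w],None,fx=k,fy=k,interpolation=cv2.INTER_CUBIC)
cv2.imwrite("pics/v6.png",f(s,270,225,130,100,6))
E
```

```text
22.2 grasp [ 0.4608 -0.0245  0.0622] F [ 0.4  0.4 -2. ] gap 0.0285 60.49508213996887
shift [-0.0305 -0.0001  0.0047] yaw -0.0002 q [-0.2   0.3   2.01  0.    0.83 -1.5 ] F [ 0.4  0.4 -2. ] tilt [-1.2e-03  3.0e-04 -1.0e+00]
shift [-0.0805 -0.0001  0.0046] yaw -0.0002 q [-0.2   0.3   2.01  0.    0.83 -1.5 ] F [ 0.4  0.4 -2. ] tilt [-1.2e-03  3.0e-04 -1.0e+00]
```

View pics/v6.png

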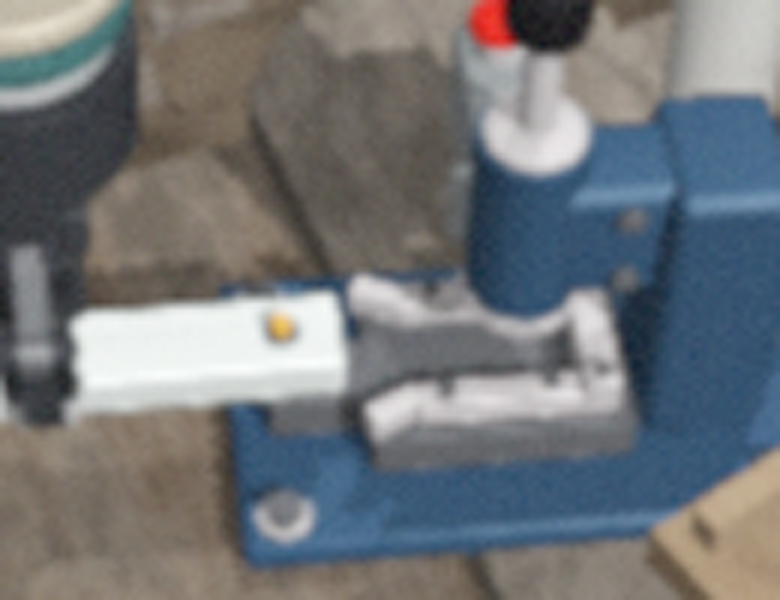

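The lever is lined up with the rail mouth, with the pin up and the ram cocked: lever front centre at (345,322) in the crop, mouth centre at about (365,355) but 12 mm lower. Advancing.

Emit:
jog_arm:
  commands:
    - [[-0.01,0,0.003],0,24]
    - [[-0.02,0,0.004],0,24]
    - [[-0.03,0,0.004],0,24]
    - [[-0.04,0,0.004],0,24]
    - [[-0.04,0,0.004],0,24]
    - [[-0.04,0,0.004],0,24]

```text
time_s: 22.75
ee_pos: [0.5012, -0.0354, 0.2125]
orientation: [0.136, 0.991, 0.0, -0.0]
ft_force: [-0.4, 0.7, -1.6]
finger_gap: 0.0284
gripper_force: 60.5
```

```bash
python3 - <<'E'
from h import *
print(proj("scene",world([*AX,YAW],[[-.08,0,.0645],[-.078,0,.0645]])))
st();go(lev(0,.0575),YAW+np.pi/2)
E
```

```text
[[316.49307165 278.77302633]
 [317.48152159 278.69492739]]
22.75 grasp [ 0.5012 -0.0354  0.0575] F [-0.4  0.7 -1.6] gap 0.0284 60.53607702255249
shift [-0.0386 -0.0004  0.    ] yaw 0.0 q [-0.21  0.36  1.93  0.    0.85 -1.51] F [-0.4  0.7 -1.6] tilt [-0.e+00  1.e-04 -1.e+00]
```

Pin position agrees to under 1 mm, and there's no contact force. I'll go on towards the stop.

Emit:
jog_arm:
  commands:
    - [[-0.01,0,0],0,24]
    - [[-0.02,0,0],0,24]
    - [[-0.03,0,0],0,24]
    - [[-0.034,0,0],0,24]
    - [[-0.034,0,0],0,24]
    - [[-0.034,0,0],0,24]

```text
time_s: 23.25
ee_pos: [0.5332, -0.0443, 0.2125]
orientation: [0.136, 0.991, 0.0, -0.0]
ft_force: [-0.1, 1.4, -1.2]
finger_gap: 0.0285
gripper_force: 60.5
```

Emit:
jog_arm:
  commands:
    - [[-0.002,0,0],0,24]
    - [[-0.002,0,0],0,24]
    - [[-0.002,0,0],0,24]
    - [[-0.002,0,0],0,24]

```text
time_s: 23.58
ee_pos: [0.5347, -0.0447, 0.2127]
orientation: [0.135, 0.991, 0.0, -0.0]
ft_force: [-1.0, 0.6, -2.5]
finger_gap: 0.0282
gripper_force: 60.5
```

Emit:
jog_arm:
  commands:
    - [[-0.002,0,0],0,24]
    - [[-0.002,0,0],0,24]
    - [[-0.002,0,0],0,24]
    - [[-0.002,0,0],0,24]

```text
time_s: 23.92
ee_pos: [0.5369, -0.0453, 0.2127]
orientation: [0.135, 0.991, 0.0, 0.0]
ft_force: [0.3, -0.0, -3.1]
finger_gap: 0.0284
gripper_force: 60.5
```

Emit:
jog_arm:
  commands:
    - [[-0.002,0,0],0,24]
    - [[-0.002,0,0],0,24]
    - [[-0.002,0,0],0,24]
    - [[-0.002,0,0],0,24]

```text
time_s: 24.25
ee_pos: [0.5383, -0.0457, 0.2125]
orientation: [0.136, 0.991, 0.0, -0.001]
ft_force: [-2.0, 0.6, -1.3]
finger_gap: 0.0285
gripper_force: 60.6
```

Emit:
jog_arm:
  commands:
    - [[-0.002,0,0],0,24]
    - [[-0.002,0,0],0,24]
    - [[-0.002,0,0],0,24]
    - [[-0.002,0,0],0,24]

```text
time_s: 24.58
ee_pos: [0.5391, -0.0459, 0.2122]
orientation: [0.135, 0.991, 0.0, -0.003]
ft_force: [-6.5, 1.9, -0.3]
finger_gap: 0.0283
gripper_force: 60.8
```

Against the end stop (-6.5 N at the predicted position). I'll lower onto the anvil, keep light forward pressure, then release.

Emit:
jog_arm:
  commands:
    - [[0,0,0.001],0,24]
    - [[0,0,0.002],0,24]
    - [[0,0,0.003],0,24]
    - [[0,0,0.003],0,24]
    - [[0,0,0.003],0,24]

```text
time_s: 25.0
ee_pos: [0.5389, -0.0458, 0.2107]
orientation: [0.135, 0.991, 0.0, -0.002]
ft_force: [-8.7, 2.6, 10.0]
finger_gap: 0.0285
gripper_force: 62.0
```

Emit:
jog_arm:
  commands:
    - [[-0.001,0,0],0,24]
    - [[-0.001,0,0],0,24]
    - [[-0.001,0,0],0,24]
    - [[-0.001,0,0],0,24]

```text
time_s: 25.33
ee_pos: [0.5393, -0.0459, 0.2106]
orientation: [0.135, 0.991, 0.0, -0.003]
ft_force: [-9.8, 2.2, 11.8]
finger_gap: 0.0288
gripper_force: 62.3
```

Emit:
jog_arm:
  commands:
    - [[0,0,-0.001],0,24]
    - [[0,0,-0.002],0,24]
    - [[0,0,-0.002],0,24]
    - [[0,0,-0.002],0,40]
    - [[0,0,-0.002],0,60]
    - [[0,0,-0.002],0,60]
    - [[0,0,-0.002],0,60]
    - [[0,0,-0.002],0,60]

```text
time_s: 26.0
ee_pos: [0.5423, -0.0469, 0.212]
orientation: [0.135, 0.991, -0.0, 0.001]
ft_force: [0.3, 1.0, -0.5]
finger_gap: 0.0597
gripper_force: 0.0
```

```bash
python3 - <<'E'
from h import *
st()
cv2.imwrite("pics/n1.png",grab_frame("scene")[:,:,::-1])
E
```

```text
26.0 grasp [ 0.5423 -0.0469  0.057 ] F [ 0.3  1.  -0.5] gap 0.0597 0.0
```

Released cleanly. Retreat upward, then move to above the button with fingers shut.

Emit:
jog_arm:
  commands:
    - [[0.003,0,-0.02],0,60]
    - [[0.006,0,-0.04],0,60]
    - [[0.02,0,-0.08],0,60]
    - [[0.03,0,-0.12],0,30]
    - [[0.03,0,-0.16],0,0]
    - [[0.03,0,-0.2],0,0]
    - [[0.03,0,-0.22],0,0]
    - [[0.03,0,-0.22],0,0]
    - [[0.03,0,-0.22],0,0]
  force: 30

```text
time_s: 26.8
ee_pos: [0.5129, -0.0387, 0.433]
orientation: [0.135, 0.991, -0.0, 0.002]
ft_force: [-0.6, 0.4, -0.4]
finger_gap: -0.0002
gripper_force: 0.0
```

```bash
python3 - <<'E'
from h import *
st()
P=[*AX,YAW];b=world(P,[[0,.068,.139]])[0];print(b)
go([b[0],b[1],.139+.018+.02],YAW)
s=grab_frame("scene");cv2.imwrite("pics/n2.png",s[:,:,::-1])
# lever top centre line: brightness along it, expected round end at x=-.1195
X=np.arange(-.15,-.06,.003);px=proj("scene",world(P,[[x,0,.052] for x in X])).round().astype(int)
print([(round(x*1000),int(s[v,u].min())) for x,(u,v) in zip(X,px)])
E
```

```text
26.8 grasp [ 0.5129 -0.0387  0.278 ] F [-0.6  0.4 -0.4] gap -0.0002 0.0
[ 0.63356877 -0.00219999  0.139     ]
shift [-0.1061  0.0675  0.1013] yaw -0.7853 q [-0.21  0.17  1.58  0.    1.39 -1.51] F [-0.6  0.4 -0.4] tilt [ 3.4e-03 -7.0e-04 -1.0e+00]
[(-150, 103), (-147, 104), (-144, 107), (-141, 96), (-138, 74), (-135, 73), (-132, 77), (-129, 81), (-126, 83), (-123, 83), (-120, 188), (-117, 225), (-114, 223), (-111, 203), (-108, 213), (-105, 206), (-102, 213), (-99, 223), (-96, 236), (-93, 247), (-90, 243), (-87, 242), (-84, 242), (-81, 242), (-78, 242), (-75, 241), (-72, 242), (-69, 242), (-66, 241), (-63, 242)]
```

The lever's round end is at x≈-120 mm, so it's fully home. Now over the button.

Emit:
jog_arm:
  commands:
    - [[-0.05,0.0675,0],0.785,0]
    - [[-0.05,0.0675,0],0.785,0]
    - [[-0.106,0.0675,0],0.785,0]
    - [[-0.106,0.0675,0],0.785,0]
    - [[-0.106,0.0675,0],0.785,0]
    - [[-0.106,0.0675,0],0.785,0]
    - [[-0.106,0.0675,0],0.785,0]
    - [[-0.106,0.0675,0],0.785,0]
    - [[-0.106,0.0675,0],0.785,0]
    - [[-0.106,0.0675,0],0.785,0]
    - [[-0.106,0.0675,0],0.785,0]
    - [[-0.106,0.0675,0],0.785,0]

```text
time_s: 27.85
ee_pos: [0.6328, -0.0021, 0.4285]
orientation: [0.776, 0.63, -0.002, -0.002]
ft_force: [0.2, 0.3, -0.1]
finger_gap: 0.0
gripper_force: 0.0
```

Emit:
jog_arm:
  commands:
    - [[0,0,0],0.02,0]
    - [[0,0,0],0.02,0]
    - [[0,0,0],0.02,0]

```text
time_s: 28.1
ee_pos: [0.6329, -0.0021, 0.4294]
orientation: [0.786, 0.618, -0.001, -0.001]
ft_force: [-0.7, -0.7, 1.2]
finger_gap: -0.0002
gripper_force: 0.0
```

```bash
python3 - <<'E'
from h import *
st()
b=world([*AX,YAW],[[0,.068,.139]])[0];go([b[0],b[1],.139+.018],YAW)
E
```

```text
28.1 grasp [ 0.6329 -0.0021  0.2744] F [-0.7 -0.7  1.2] gap -0.0002 0.0
shift [1.000e-04 1.100e-03 1.174e-01] yaw 0.0164 q [-0.11  0.35  1.33  0.    1.46  0.13] F [-0.7 -0.7  1.2] tilt [-4.e-03  5.e-04 -1.e+00]
```

Emit:
jog_arm:
  commands:
    - [[0,0.001,0.03],0.016,0]
    - [[0,0.001,0.06],0.016,0]
    - [[0,0.001,0.09],0.016,0]
    - [[0,0.001,0.107],0.016,0]
    - [[0,0.001,0.107],0.016,0]
    - [[0,0.001,0.107],0.016,0]
    - [[0,0.001,0.107],0.016,0]

```text
time_s: 28.68
ee_pos: [0.6346, -0.0024, 0.3256]
orientation: [0.796, 0.605, 0.001, 0.001]
ft_force: [0.5, 0.7, 0.5]
finger_gap: -0.0002
gripper_force: 0.0
```

Emit:
jog_arm:
  commands:
    - [[0,0,0.006],0,0]
    - [[0,0,0.012],0,0]
    - [[0,0,0.012],0,0]
    - [[0,0,0.012],0,0]

```text
time_s: 29.02
ee_pos: [0.6339, -0.0023, 0.3128]
orientation: [0.797, 0.605, 0.0, 0.0]
ft_force: [-0.3, -0.2, -0.7]
finger_gap: -0.0003
gripper_force: 0.0
```

Emit:
jog_arm:
  commands:
    - [[0,0,0.003],0,0]
    - [[0,0,0.006],0,0]
    - [[0,0,0.009],0,0]
    - [[0,0,0.01],0,0]
    - [[0,0,0.01],0,0]
    - [[0,0,0.01],0,0]

```text
time_s: 29.52
ee_pos: [0.6342, -0.0024, 0.3029]
orientation: [0.797, 0.605, 0.0, 0.0]
ft_force: [0.1, 0.9, 1.9]
finger_gap: -0.0003
gripper_force: 1.0
```

Emit:
jog_arm:
  commands:
    - [[0,0,0.003],0,0]
    - [[0,0,0.006],0,0]
    - [[0,0,0.008],0,0]
    - [[0,0,0.008],0,0]
    - [[0,0,0.008],0,0]

```text
time_s: 29.93
ee_pos: [0.6338, -0.0022, 0.3003]
orientation: [0.796, 0.605, 0.002, 0.002]
ft_force: [-6.7, 0.1, 25.9]
finger_gap: 0.0
gripper_force: 13.3
```

```bash
python3 - <<'E'
from h import *
st()
cv2.imwrite("pics/n3.png",grab_frame("scene")[:,:,::-1])
a=cv2.imread("pics/n2.png").astype(int);b=cv2.imread("pics/n3.png").astype(int)
P=[*AX,YAW]
for n,im in(("before",a),("now",b)):
  px=proj("scene",world(P,[[0,0,z] for z in(.165,.175,.186,.2,.21,.22,.228)])).round().astype(int)
  print(n,[im[v,u].tolist() for u,v in px])
E
```

```text
29.9333 grasp [ 0.6338 -0.0022  0.1453] F [-6.7  0.1 25.9] gap 0.0 13.340263614848027
before [[182, 182, 184], [189, 188, 192], [175, 174, 178], [34, 32, 29], [49, 44, 43], [51, 50, 52], [111, 202, 241]]
now [[30, 25, 29], [53, 51, 49], [90, 172, 212], [118, 127, 136], [117, 124, 129], [102, 109, 114], [85, 94, 105]]
```

The ram has fired: the gold dot is back at rest height. Lifting off.

Emit:
jog_arm:
  commands:
    - [[0,0,-0.02],0,0]
    - [[0,0,-0.05],0,0]
    - [[0,0,-0.08],0,0]
    - [[0,0,-0.12],0,0]
    - [[0,0,-0.15],0,0]
    - [[0,0,-0.15],0,0]
    - [[0,0,-0.15],0,0]
    - [[0,0,-0.15],0,0]

```text
time_s: 30.65
ee_pos: [0.6336, -0.0023, 0.4435]
orientation: [0.797, 0.605, -0.001, -0.001]
ft_force: [0.5, 0.3, -1.5]
finger_gap: -0.0002
gripper_force: 0.0
```

```bash
python3 - <<'E'
from h import *
st()
im=grab_frame("scene");cv2.imwrite("pics/n4.png",im[:,:,::-1])
P=[*AX,YAW]
def dot(im,x0,y0,x1,y1):
  h=cv2.cvtColor(im,cv2.COLOR_RGB2HSV)[y0:y1,x0:x1];m=(h[...,0]>12)&(h[...,0]<28)&(h[...,1]>120)&(h[...,2]>150)
  v,u=np.nonzero(m);return (u.mean()+x0,v.mean()+y0,len(u)) if len(u) else None
o=cv2.imread("pics/scene0.png")[:,:,::-1]
print(dot(np.ascontiguousarray(o),350,210,372,245),dot(im,350,210,372,245))
X=np.arange(-.13,-.1,.003);px=proj("scene",world(P,[[x,0,.052] for x in X])).round().astype(int)
print([(round(x*1000),int(im[v,u].min())) for x,(u,v) in zip(X,px)])
E
```

```text
30.65 grasp [ 0.6336 -0.0023  0.2885] F [ 0.5  0.3 -1.5] gap -0.0002 0.0
(np.float64(360.0), np.float64(234.09375), 32) (np.float64(360.0), np.float64(234.0), 31)
[(-130, 81), (-127, 84), (-124, 79), (-121, 116), (-118, 226), (-115, 235), (-112, 208), (-109, 208), (-106, 230), (-103, 217)]
```

```bash
python3 -c "
from rig import *
print(job_done())"
```

```text
the job is handed in; nothing more can be done
None
```

The job is handed in: the ram was cocked and caught by its sear, and the lever was slid fully home and released. The press was then tripped; the ram is back at its rest height with the lever still in place, so the pin should be flush, though I couldn't see it under the barrel.

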